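# Put the wad punches back in their rack in order of size

## Task

Put the four steel wad punches back in their rack so that they stand in order of size, each upright on its cutting edge, right down in the holder bored for it: smallest punch in the smallest holder, largest in the largest. Someone has left one of the smaller punches in the largest holder, so that one must come out first. Set the punches down, do not drop or topple them, and leave the dye bottle and the tin of eyelets where they stand.

Things in the scene. Friction and masses are not known exactly. Their poses are not given: they have to be found in the camera images.
- punch_24: The smallest of four loose steel wad punches, standing upright on its round cutting edge. Bright cutter 24 mm in diameter up to z = 22 mm, tapering to a dark round shank 14 mm in diameter from z = 44 mm to the top at 88 mm; grasp the shank. Round about z, so its yaw means nothing. Origin: centre of the cutting edge (underside); z up.
- punch_36: The second smallest of four loose steel wad punches, standing upright on its round cutting edge. Bright cutter 36 mm in diameter up to z = 22 mm, tapering to a dark round shank 16 mm in diameter from z = 44 mm to the top at 96 mm; grasp the shank. Round about z, so its yaw means nothing. Origin: centre of the cutting edge (underside); z up.
- punch_48: The second largest of four loose steel wad punches, standing upright on its round cutting edge. Bright cutter 48 mm in diameter up to z = 22 mm, tapering to a dark round shank 18 mm in diameter from z = 44 mm to the top at 104 mm; grasp the shank. Round about z, so its yaw means nothing. Origin: centre of the cutting edge (underside); z up.
- punch_60: The largest of four loose steel wad punches, standing upright on its round cutting edge. Bright cutter 60 mm in diameter up to z = 22 mm, tapering to a dark round shank 20 mm in diameter from z = 44 mm to the top at 112 mm; grasp the shank. Round about z, so its yaw means nothing. Origin: centre of the cutting edge (underside); z up.
- holder_24: The smallest of the rack's four fixed beech holders, in a row by size along y against a dark batten (at +x, 34 mm high), bores 58 to 90 mm apart; the rack lies turned any way. Block 50 x 50 x 28 mm with an upright 33 mm bore for the 24 mm punch, mouth bevelled 3.5 mm, right through to the bench top. Origin: centre of the bore at bench level; z up. This one ends the row at +y.
- holder_36: The second smallest of the rack's four fixed beech holders, in a row by size along y against a dark batten (at +x, 34 mm high), bores 58 to 90 mm apart; the rack lies turned any way. Block 62 x 62 x 28 mm with an upright 45 mm bore for the 36 mm punch, mouth bevelled 3.5 mm, right through to the bench top. Origin: centre of the bore at bench level; z up.
- holder_48: The second largest of the rack's four fixed beech holders, in a row by size along y against a dark batten (at +x, 34 mm high), bores 58 to 90 mm apart; the rack lies turned any way. Block 74 x 74 x 28 mm with an upright 57 mm bore for the 48 mm punch, mouth bevelled 3.5 mm, right through to the bench top. Origin: centre of the bore at bench level; z up.
- holder_60: The largest of the rack's four fixed beech holders, in a row by size along y against a dark batten (at +x, 34 mm high), bores 58 to 90 mm apart; the rack lies turned any way. Block 86 x 86 x 28 mm with an upright 69 mm bore for the 60 mm punch, mouth bevelled 3.5 mm, right through to the bench top. Origin: centre of the bore at bench level; z up. This one ends the row at -y.
- edge_dye_bottle: Amber glass dye bottle with a pale label and black cap, 44 mm in diameter, 97 mm high, standing loose among the punches; a bystander. Origin at the centre of its base, z up.
- eyelet_tin: Low open tin of brass eyelets, 50 mm in diameter, 17 mm high, standing loose among the punches; a bystander. Origin at the centre of its base, z up.
Not all that is in view belongs to the job. What is shaped like the punch_60 but pink is not meant. What is shaped like the punch_24 but yellow is not meant.

How it is judged:
By the outcome, as a careful person would: the job done as asked, in the order asked, and still so for the second after the job is handed in, with the robot touching nothing.
It also fails if it takes over 96 s, if anything falls off the work surface, if the arm or the gripper's body presses on something with over 40 N, if the wrist force passes 120 N, or if a joint passes its speed limit or range.

## Robot

A 6-joint arm with a two-finger parallel gripper is mounted at the origin on a cart in front of the work surface, level with it; the furniture and walls round the work are solid. World frame = base frame: x ahead of the robot, y to its left, z up, the work surface at z = 0. Lengths are in m, angles in degrees, forces in N, time in s.
With the tool pointing down it reaches from about 0.375 to 0.9 m from the base axis. Payload 3.1 kg.
Tool frame: the origin (TCP) lies on the centre line of the jaws, within the pads' length; the fingertips stand finger_overhang ahead of it and the grasp point (between the pads) lies 5 mm behind it (finger_overhang is the distance from the TCP to the fingertips, in m); z points along the fingers, y is the line along which they close (so a half turn about z gives the same grasp; the last joint's range is limited). The gripper opens to 87 mm and grips with 3 to 60 N. Pads are 19 mm wide; open, the fingers measure 117 mm over their backs; the gripper's body (75 mm by 190 mm) begins 51 mm behind the grasp point.
Start: joints at [65.747, 30.224, 82.088, -0, 67.689, -10.227], TCP at [0.151, 0.606, 0.199] pointing down, gripper open.
Joint ranges: [-176.69, 176.69], [-43.24, 126.21], [12.49, 139.97], [-82, 262], [0, 151.66], [-163.58, 163.58]. Speed limits (degrees/s): [159.86, 159.86, 180, 180, 180, 180].

## Interface

Orientations are given as a 3x3 rotation matrix whose columns are the frame's x, y, z axes.
In Python, from rig import read_state, capture, calibration, hand_in, finger_overhang gives the robot as it stands.
- The arm moves only by the tool send_rows, never from a script. Its argument "plan" is a list of rows, each a list of 5 numbers: the closure in counts, from 0 (fully open) to 255 (shut), then the shift along the tool's x, y, z in m, then the turn about the tool's z in rad. A call has 1 to 20 rows; each row shifts and turns the commanded pose from where the row before left it, along the tool's axes as they then stand; what a row does not reach is not made up. A row lasts 1/12 s, in which the tool goes at most 41.7 mm and 7.16 degrees, less where a joint would pass 70% of its speed; a pose out of reach is approached as far as the arm can. A call is refused whole if a number of a shift passes 0.0417 or a number of a turn 0.125, either way. A call with a gripper value outside its range is refused whole. The fingers move at their own pace and stop on an object; the grip force is fixed at half the most. Time passes only in rows, so rows that do not move let the fingers close. It gives the time, the measured TCP pose, the force, the opening and the grip force at its end, in the units of the state.
- read_state(): the state, without advancing time (a new reading comes with each control period).
- capture(name): name is "side" or "top"; returns (picture, depth): 384x512x3 uint8, blue, green, red; 384x512 float32, m along the optical axis (not along the pixel's ray), 0 where there is no reading.
- calibration(name): a dict with "fx", "fy", "cx", "cy" (pixels), "xyz" and "rotation" of the camera in the world. Camera axes: x right, y down, z forward; pixel columns grow to the right and rows downward; lengths in m; the calibration is good to about 2 mm. A picture is of the moment at which its call begins. calibration takes no time and is no camera call.
- hand_in(): hands the job in; it is judged then, once.
The state is a dict: "time_s": time; "joint_positions": joint angles; "qvel": joint speeds; "tau": joint torques, N m; "position": TCP position; "tcp_rot": TCP orientation; "force": force on the tool from outside, world axes, zero at the start; "moment": the same for the moment, N m; "opening": opening from 0.0 (shut) to 1.0 (fully open); "grasp_force": force on a finger pad.
Only numpy, scipy, OpenCV 4.12 (cv2) and the standard library are available. Lean on these libraries where they do the work, as an engineer would, in place of code of your own. Each camera call takes 0.05 s, during which the arm holds its last target. There are 200 camera calls.

## Working session

There is one attempt and no reset: what is moved stays moved. The work goes in short steps, Python scripts to look and compute and a tool call to move; the robot and the scene stay as the last step left them, time stands still between calls to the robot, and variables do not carry over. Pictures are saved under pics/ and viewed, at most 14 in all, crops included, and the job is handed in when it is done.

Besides the shell and the picture viewer there is one more tool, called by a JSON object that holds its "method" and its "body", one argument or row to a line. send_rows: Moves the arm, as the interface text tells. Its arguments: {"type":"object","properties":{"plan":{"type":"array","items":{"type":"array","items":{"type":"number"}}}},"required":["plan"]}

```bash
mkdir -p pics; ls; python3 - <<'E'
from rig import *
import cv2,numpy as np
s=read_state(); print({k:np.round(v,3).tolist() for k,v in s.items()}); print(finger_overhang if not callable(finger_overhang) else finger_overhang())
for n in("top","side"):
    p,d=capture(n); cv2.imwrite(f"pics/{n}0.png",p); np.save(f"{n}_d.npy",d)
    c=calibration(n); print(n,{k:np.round(v,4).tolist() for k,v in c.items()})
E
```

```text
pics
{'time_s': 0.0, 'joint_positions': [65.748, 30.28, 82.158, -0.003, 67.688, -10.227], 'qvel': [0.046, -0.065, -0.042, 0.035, -0.058, -0.032], 'tau': [-0.001, -44.004, -17.66, 0.063, 0.058, -0.0], 'position': [0.151, 0.606, 0.198], 'tcp_rot': [[-0.97, 0.242, -0.001], [0.242, 0.97, -0.002], [0.0, -0.002, -1.0]], 'force': [-0.425, 0.112, -0.13], 'moment': [-0.037, -0.008, 0.024], 'grasp_force': 0.0, 'opening': 1.001}
0.014
top {'fx': 424.3654, 'fy': 424.3654, 'cx': 258.7177, 'cy': 190.1732, 'xyz': [0.4023, 0.1008, 1.2023], 'rotation': [[-0.0208, -0.9894, 0.1437], [-0.9998, 0.0196, -0.0096], [0.0067, -0.1438, -0.9896]]}
side {'fx': 433.8585, 'fy': 433.8585, 'cx': 262.8385, 'cy': 189.8883, 'xyz': [0.2629, -0.8062, 0.6316], 'rotation': [[0.9399, -0.2003, 0.2766], [-0.3406, -0.4902, 0.8023], [-0.0252, -0.8483, -0.5289]]}
```

View pics/top0.png

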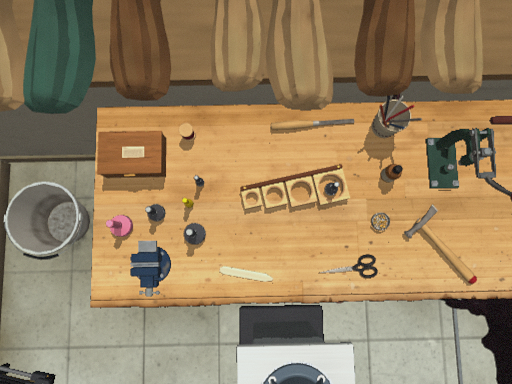

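View pics/side0.png

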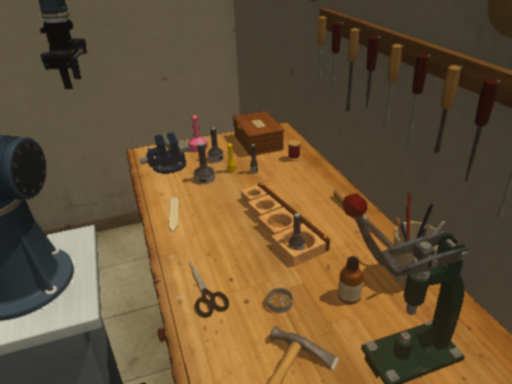

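The top view shows loose dark punches at about (155,213), (194,233) and (199,181), and one in the largest holder at (333,188). The decoys are pink at (119,225) and yellow at (187,202). The rack runs from (250,198) to (332,187), with the batten on the upper side. I'll enlarge that area.

```bash
python3 - <<'E'
import cv2
t=cv2.imread("pics/top0.png");s=cv2.imread("pics/side0.png")
cv2.imwrite("pics/top_c.png",cv2.resize(t[155:260,100:360],None,fx=3,fy=3,interpolation=cv2.INTER_CUBIC))
cv2.imwrite("pics/side_c.png",cv2.resize(s[110:270,140:340],None,fx=3.7,fy=3.7,interpolation=cv2.INTER_CUBIC))
E
```

```text
(no output)
```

View pics/top_c.png

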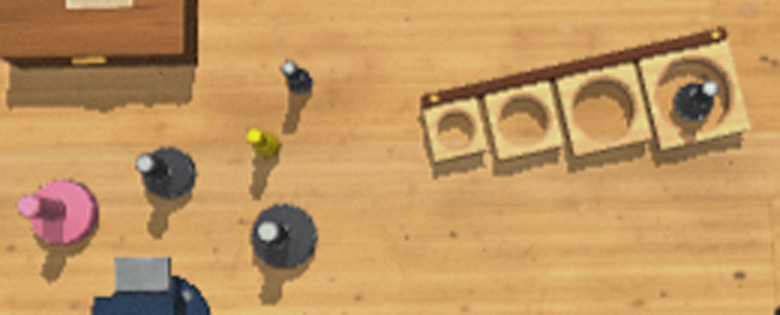

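View pics/side_c.png

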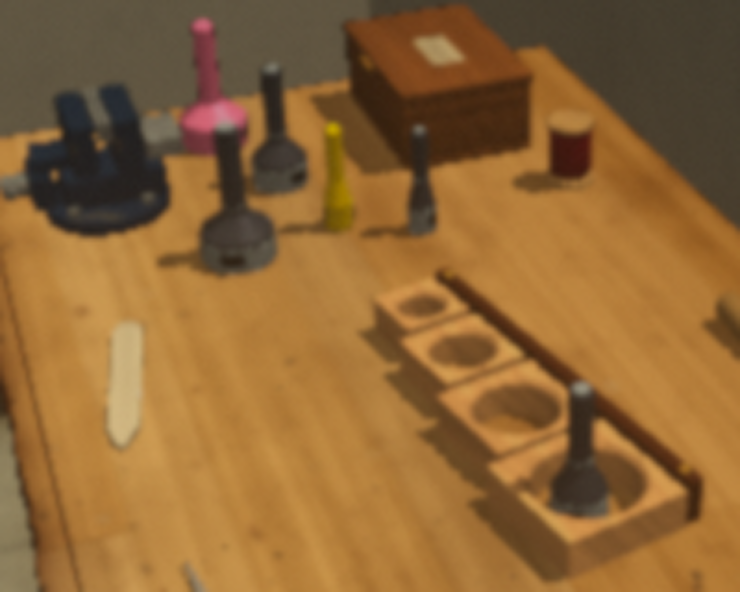

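The punch in holder_60 is punch_36. The loose ones are 48 at crop (165,170), 60 at (283,235) and 24 at (297,77). Next I'll measure with depth and rays.

```bash
cat > h.py <<'E'
import numpy as np,cv2
from rig import *
def cloud(n,d):
    c=calibration(n);v,u=np.indices(d.shape)
    p=np.stack([(u-c["cx"])/c["fx"]*d,(v-c["cy"])/c["fy"]*d,d],-1)
    P=p@np.array(c["rotation"]).T+np.array(c["xyz"]);P[d==0]=np.nan
    return P
def ray(n,u,v,z):
    c=calibration(n);r=np.array(c["rotation"])@[(u-c["cx"])/c["fx"],(v-c["cy"])/c["fy"],1.]
    o=np.array(c["xyz"]);return (o+r*(z-o[2])/r[2])[:2]
def proj(n,X):
    c=calibration(n);q=np.array(c["rotation"]).T@(np.array(X)-c["xyz"]);return q[0]/q[2]*c["fx"]+c["cx"],q[1]/q[2]*c["fy"]+c["cy"]
E
python3 - <<'E'
from h import *
for n in("top","side"):
    d=np.load(n+"_d.npy");P=cloud(n,d);Z=P[...,2]
    t=Z[240:260,280:310] if n=="top" else Z[260:290,190:220]
    print(n,"table z",np.nanmean(t),np.nanstd(t))
    # shank points: small tops
    m=((Z>.06)&(Z<.2)&(P[...,0]>.3)&(P[...,0]<.85)&(abs(P[...,1])<.6)).astype(np.uint8)
    k,l,s,c=cv2.connectedComponentsWithStats(m)
    for i in range(1,k):
        Q=P[l==i];hi=Q[Q[:,2]>Q[:,2].max()-.008]
        print(n,s[i,4],np.round(c[i]),"zmax",Q[:,2].max().round(3),"mean",Q.mean(0).round(4),"rng",Q.min(0).round(3),Q.max(0).round(3),"top",hi.mean(0).round(4),len(hi))
    Pb=P[180:205,240:350] if n=="top" else None
d=np.load("top_d.npy");Z=cloud("top",d)[...,2]
np.set_printoptions(linewidth=420)
print((Z[165:212:1,238:354:2]*1000).round().astype(int))
E
```

```text
top table z -0.00016349233380847562 0.0023906013558872273
top 826 [394. 115.] zmax 0.17 mean [ 0.761  -0.2803  0.0987] rng [ 0.705 -0.323  0.06 ] [ 0.83  -0.222  0.17 ] top [ 0.7408 -0.2833  0.1662] 13
top 539 [460. 145.] zmax 0.2 mean [ 0.6635 -0.4275  0.1477] rng [ 0.607 -0.452  0.061] [ 0.711 -0.422  0.2  ] top [ 0.6495 -0.4264  0.1954] 54
top 2793 [129. 153.] zmax 0.082 mean [0.6763 0.4397 0.072 ] rng [0.612 0.353 0.061] [0.739 0.528 0.082] top [0.6791 0.4399 0.0754] 444
top 4 [479. 136.] zmax 0.2 mean [ 0.67   -0.4503  0.1979] rng [ 0.667 -0.451  0.196] [ 0.673 -0.45   0.2  ] top [ 0.67   -0.4503  0.1979] 4
top 2 [477. 138.] zmax 0.2 mean [ 0.6672 -0.4442  0.1996] rng [ 0.666 -0.444  0.199] [ 0.668 -0.444  0.2  ] top [ 0.6672 -0.4442  0.1996] 2
top 1 [477. 140.] zmax 0.199 mean [ 0.661 -0.444  0.199] rng [ 0.661 -0.444  0.199] [ 0.661 -0.444  0.199] top [ 0.661 -0.444  0.199] 1
top 18 [479. 144.] zmax 0.2 mean [ 0.6506 -0.449   0.196 ] rng [ 0.642 -0.454  0.191] [ 0.661 -0.445  0.2  ] top [ 0.6503 -0.449   0.1963] 17
top 8 [450. 151.] zmax 0.063 mean [ 0.6666 -0.4398  0.0607] rn
[... 3962 characters left out ...]
 -0.443  0.199] top [ 0.6666 -0.4431  0.1993] 1
side 2372 [437. 294.] zmax 0.2 mean [ 0.6595 -0.4479  0.1444] rng [ 0.606 -0.456  0.06 ] [ 0.71  -0.424  0.2  ] top [ 0.6439 -0.4494  0.1962] 266
side 38 [428. 327.] zmax 0.065 mean [ 0.666  -0.44    0.0623] rng [ 0.66  -0.443  0.06 ] [ 0.672 -0.436  0.065] top [ 0.666  -0.44    0.0623] 38
side 43 [405. 335.] zmax 0.063 mean [ 0.6221 -0.4397  0.0614] rng [ 0.617 -0.447  0.06 ] [ 0.629 -0.433  0.063] top [ 0.6221 -0.4397  0.0614] 43
[[ 3  1  0 ... -2 -1 -2]
 [ 3  1 -2 ...  2  0  1]
 [ 5  4 -2 ...  1  3  2]
 ...
 [ 0 -1 -2 ... -2 -5  1]
 [ 3 -4 -4 ... -3  0 -6]
 [-4  2  1 ... -3  3 -2]]<stdin>:15: RuntimeWarning: invalid value encountered in cast
```

```bash
python3 - <<'E'
from h import *
# rectified z=28mm plane: x range .50-.66 , y range .14..-.18 ; 2.4 px/mm
S=2400;x1=.655;y1=.16
ims=[]
for n in("top","side"):
    W=np.array([[.655,.16],[.655,-.17],[.505,-.17],[.505,.16]])
    src=np.float32([proj(n,[x,y,.028]) for x,y in W]);dst=np.float32([[(y1-y)*S,(x1-x)*S] for x,y in W])
    H=cv2.getPerspectiveTransform(src,dst)
    p=cv2.imread(f"pics/{n}0.png");r=cv2.warpPerspective(p,H,(790,298),flags=cv2.INTER_CUBIC)
    for k in range(0,33):cv2.line(r,(k*24,0),(k*24,6 if k%5 else 14),(255,0,0),1)
    ims.append(r)
    print(n,[np.round(proj(n,[.58,y,.028])).tolist() for y in(.1,-.1)])
cv2.imwrite("pics/rect.png",np.vstack(ims))
E
```

```text
top [[255.0, 188.0], [326.0, 186.0]]
side [[265.0, 192.0], [295.0, 236.0]]
```

View pics/rect.png

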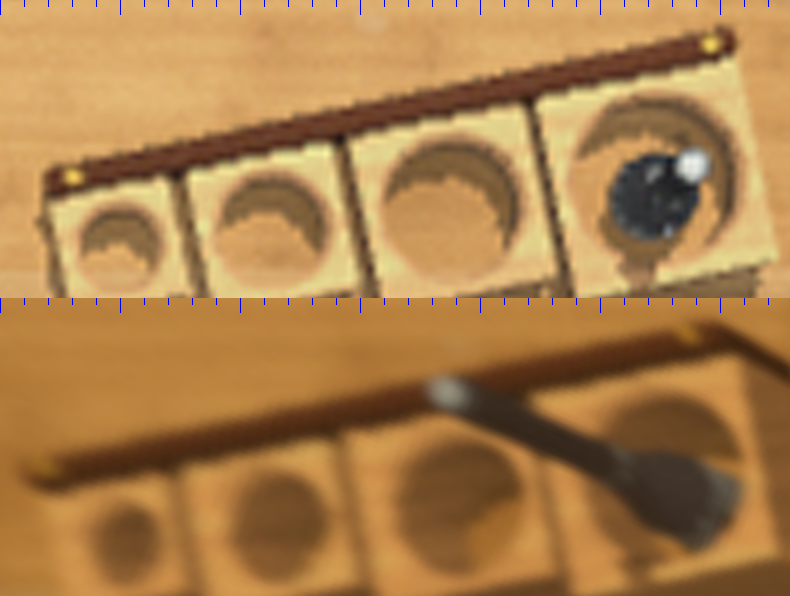

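The rectified views show the bore mouths. In the top half they are centred at about (120,246), (271,231), (452,208) and (655,184). In the side half they lie about 8 px further right. Next I'll refine the punch tops from their bright end discs.

```bash
python3 - <<'E'
from h import *
est={"24":(.601,.2555,.088),"36":(.574,-.116,.096),"48":(.5164,.377,.104),"60":(.4556,.269,.112)}
for k,(x,y,z) in est.items():
    for n in("top","side"):
        g=cv2.cvtColor(cv2.imread(f"pics/{n}0.png"),cv2.COLOR_BGR2HSV)
        hue,s,v=[g[...,i].astype(int) for i in range(3)]
        u0,v0=proj(n,(x,y,z));a,b=int(round(u0)),int(round(v0))
        sl=np.s_[b-5:b+6,a-5:a+6]
        m=((s[sl]<60)&(v[sl]>(115 if n=="top" else 90)))
        yy,xx=np.nonzero(m);w=v[sl][m]
        uc,vc=np.average(xx,weights=w)+a-5,np.average(yy,weights=w)+b-5
        print(k,n,m.sum(),"pred",round(u0,1),round(v0,1),"disc",round(uc,1),round(vc,1),ray(n,uc,vc,z).round(4))
    # cutter blob in the top view, dark low-saturation, ray at 15 mm
    g=cv2.cvtColor(cv2.imread("pics/top0.png"),cv2.COLOR_BGR2HSV);u0,v0=map(int,proj("top",(x,y,.018)))
    m=np.zeros(g.shape[:2],np.uint8);r=13;sl=np.s_[v0-r:v0+r,u0-r:u0+r];m[sl]=(g[sl][...,1]<70)*255
    m=cv2.morphologyEx(m,cv2.MORPH_OPEN,cv2.getStructuringElement(cv2.MORPH_ELLIPSE,(5,5) if k=="24" else (9,9)))
    c=max(cv2.findContours(m,0,1)[0],key=cv2.contourArea,default=None)
    if c is not None:
        M=cv2.moments(c);print("  cutter",ray("top",M["m10"]/M["m00"],M["m01"]/M["m00"],.015).round(4),"diam mm",round(2*np.sqrt(m.sum()/255/np.pi)*2.8))
s=read_state();print(np.degrees(np.arctan2(*np.array(s["tcp_rot"])[[1,0],0])))
E
```

```text
24 top 12 pred 196.3 177.7 disc 195.7 177.2 [0.6023 0.2571]
24 side 1 pred 252.2 145.2 disc 253.0 145.0 [0.6034 0.2559]
  cutter [0.6025 0.2566] diam mm 22
36 top 18 pred 336.6 184.5 disc 336.3 183.9 [ 0.5756 -0.1153]
36 side 9 pred 296.1 215.2 disc 296.7 215.0 [ 0.5752 -0.116 ]
  cutter [ 0.575  -0.1151] diam mm 36
48 top 26 pred 148.5 209.6 disc 147.6 208.9 [0.5184 0.3794]
48 side 8 pred 212.3 128.7 disc 212.8 127.7 [0.5197 0.3834]
  cutter [0.5183 0.3792] diam mm 48
60 top 35 pred 189.7 232.2 disc 188.7 231.6 [0.4571 0.2713]
60 side 9 pred 200.2 144.4 disc 200.4 144.0 [0.4567 0.2716]
  cutter [0.4571 0.2713] diam mm 59
165.97748393858902
```

{"method": "send_rows", "body": {
  "plan": [
    [110,-0.015,-0.015,0,0],
    [110,-0.028,-0.0285,0,0],
    [110,-0.028,-0.0285,0,0],
    [110,-0.028,-0.0285,0,0],
    [110,-0.028,-0.0285,0,0],
    [110,-0.028,-0.0285,0,0],
    [110,-0.028,-0.0285,0,0],
    [110,-0.028,-0.0285,0,0],
    [110,-0.028,-0.0285,0,0],
    [110,-0.028,-0.0285,0,0],
    [110,-0.028,-0.0285,0,0],
    [110,-0.028,-0.0285,0,0],
    [110,-0.028,-0.0285,0,0],
    [110,-0.028,-0.0285,0,0],
    [110,-0.028,-0.0285,0,0],
    [110,-0.028,-0.0285,0,0],
    [110,-0.028,-0.0285,0,0],
    [110,-0.028,-0.0285,0,0],
    [110,-0.028,-0.0285,0,0],
    [110,-0.015,-0.015,0,0]
  ]
}}

```text
time_s: 1.77
position: [0.5404, -0.0543, 0.1985]
tcp_rot: [[-0.97, 0.245, 0.002], [0.245, 0.97, -0.002], [-0.003, -0.001, -1.0]]
force: [-0.3, 0.3, 0.1]
opening: 0.569
grasp_force: 0.0
```

```bash
cat >> h.py <<'E'
def go(*tg):
    s=read_state();R=np.array(s["tcp_rot"]);p=np.array(s["position"])
    print("t",s["time_s"],"pos",p.round(4),"F",np.round(s["force"],1),"open",round(s["opening"]*87,1),"grip",round(s["grasp_force"],1),"tilt z",R[:,2].round(4),"yaw",round(np.degrees(np.arctan2(R[1,0],R[0,0])),2))
    for t in tg:
        t=np.array(t);print("tool shift to",t,(R.T@(t-p)).round(4));p=t
E
python3 -c "
from h import *
go((.5755,-.1155,.199),(.5755,-.1155,.073))"
```

```text
t 1.7667 pos [ 0.5404 -0.0543  0.1985] F [-0.3  0.3  0.1] open 49.5 grip 0.0 tilt z [ 0.0024 -0.0019 -1.    ] yaw 165.82
tool shift to [ 0.5755 -0.1155  0.199 ] [-0.049  -0.0508 -0.0003]
tool shift to [ 0.5755 -0.1155  0.073 ] [0.0003 0.0002 0.126 ]
```

{"method": "send_rows", "body": {
  "plan": [
    [110,-0.025,-0.026,0,0],
    [110,-0.024,-0.025,0,0],
    [110,0,0,0,0],
    [110,0,0,0.02,0],
    [110,0,0,0.02,0],
    [110,0,0,0,0]
  ]
}}

```text
time_s: 2.27
position: [0.5698, -0.1101, 0.1547]
tcp_rot: [[-0.97, 0.243, -0.008], [0.243, 0.97, 0.003], [0.009, 0.001, -1.0]]
force: [-0.7, 0.6, 0.1]
opening: 0.571
grasp_force: 0.0
```

```bash
python3 -c "
from h import *
go((.5755,-.1155,.159),(.5755,-.1155,.073))"
```

```text
t 2.2667 pos [ 0.5698 -0.1101  0.1547] F [-0.7  0.6  0.1] open 49.7 grip 0.0 tilt z [-0.0083  0.0034 -1.    ] yaw 165.94
tool shift to [ 0.5755 -0.1155  0.159 ] [-0.0068 -0.0039 -0.0043]
tool shift to [ 0.5755 -0.1155  0.073 ] [-0.0008 -0.0001  0.086 ]
```

{"method": "send_rows", "body": {
  "plan": [
    [110,0,0,0,0],
    [110,0,0,0,0],
    [110,0,0,0,0]
  ]
}}

```text
time_s: 2.52
position: [0.5739, -0.1112, 0.1599]
tcp_rot: [[-0.97, 0.242, 0.002], [0.242, 0.97, -0.001], [-0.002, -0.0, -1.0]]
force: [-0.8, 0.4, -0.5]
opening: 0.569
grasp_force: 0.0
```

```bash
python3 -c "
from h import *
go((.5755,-.1155,.159),(.5755,-.1155,.073))"
```

```text
t 2.5167 pos [ 0.5739 -0.1112  0.1599] F [-0.8  0.4 -0.5] open 49.5 grip 0.0 tilt z [ 2.1e-03 -9.0e-04 -1.0e+00] yaw 166.0
tool shift to [ 0.5755 -0.1155  0.159 ] [-0.0026 -0.0038  0.0009]
tool shift to [ 0.5755 -0.1155  0.073 ] [0.0002 0.     0.086 ]
```

{"method": "send_rows", "body": {
  "plan": [
    [110,-0.0026,-0.0038,0.01,0],
    [110,0,0,0.016,0],
    [110,0,0,0.02,0],
    [110,0,0,0.02,0],
    [110,0,0,0.014,0],
    [110,0,0,0.007,0],
    [110,0,0,0,0],
    [110,0,0,0,0],
    [110,0,0,0,0],
    [110,0,0,0,0],
    [110,0,0,0,0]
  ]
}}

```text
time_s: 3.43
position: [0.5754, -0.1158, 0.0727]
tcp_rot: [[-0.97, 0.242, 0.002], [0.242, 0.97, -0.001], [-0.002, -0.0, -1.0]]
force: [0.2, -0.7, 0.7]
opening: 0.571
grasp_force: 0.0
```

```bash
python3 -c "
from h import *
go((.5755,-.1155,.073))
p,d=capture('side');cv2.imwrite('pics/s1.png',cv2.resize(p[120:300,180:380],None,fx=3,fy=3,interpolation=cv2.INTER_CUBIC))"
```

```text
t 3.4333 pos [ 0.5754 -0.1158  0.0727] F [ 0.2 -0.7  0.7] open 49.7 grip 0.0 tilt z [ 2.e-03 -8.e-04 -1.e+00] yaw 165.98
tool shift to [ 0.5755 -0.1155  0.073 ] [ 0.      0.0004 -0.0003]
```

View pics/s1.png

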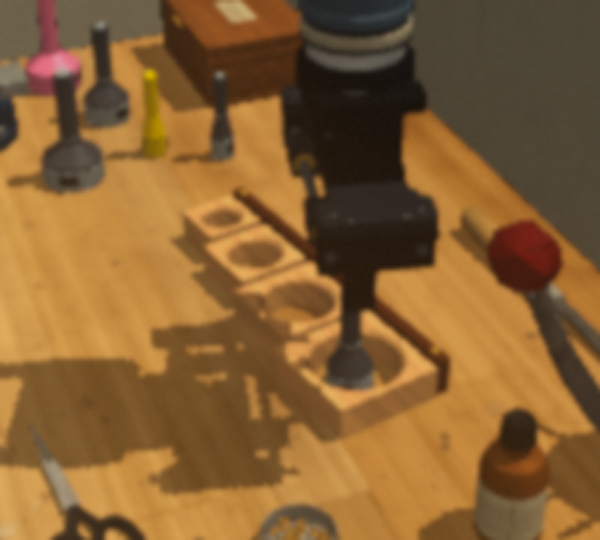

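The fingers sit around punch_36's shank at crop (350,320), so I'll close and lift it.

{"method": "send_rows", "body": {
  "plan": [
    [255,0,0,0,0],
    [255,0,0,0,0],
    [255,0,0,0,0],
    [255,0,0,0,0],
    [255,0,0,0,0],
    [255,0,0,0,0],
    [255,0,0,0,0],
    [255,0,0,-0.005,0],
    [255,0,0,-0.01,0],
    [255,0,0,-0.015,0],
    [255,0,0,-0.015,0],
    [255,0,0,-0.015,0],
    [255,0,0,-0.01,0],
    [255,0,0,0,0],
    [255,0,0,0,0],
    [255,0,0,0,0]
  ]
}}

```text
time_s: 4.82
position: [0.5742, -0.1153, 0.1413]
tcp_rot: [[-0.97, 0.242, -0.001], [0.242, 0.97, 0.0], [0.001, 0.0, -1.0]]
force: [-0.2, 0.1, -0.4]
opening: 0.007
grasp_force: 0.0
```

```bash
python3 -c "
from h import *
go((.559,.0465,.143),(.559,.0465,.074))
p,d=capture('side');cv2.imwrite('pics/s2.png',p);np.save('s2.npy',d)
P=cloud('side',d)
Z=P[...,2];s=read_state()['position']
m=(np.hypot(P[...,0]-s[0],P[...,1]-s[1])<.03)&(Z<.1)&(Z>.036)
Q=P[m];print(len(Q))
for a in np.arange(.05,.11,.008):
  q=Q[(Q[:,2]>a)&(Q[:,2]<a+.008)]
  if len(q):print(a.round(3),len(q),q.mean(0).round(4),q.min(0).round(3),q.max(0).round(3))
"
```

```text
t 4.8167 pos [ 0.5742 -0.1153  0.1413] F [-0.2  0.1 -0.4] open 0.6 grip 0.0 tilt z [-9.e-04  4.e-04 -1.e+00] yaw 165.97
tool shift to [0.559  0.0465 0.143 ] [ 0.0539  0.1533 -0.0017]
tool shift to [0.559  0.0465 0.074 ] [-0.0001 -0.      0.069 ]
207
0.05 24 [ 0.5725 -0.1208  0.0541] [ 0.567 -0.124  0.05 ] [ 0.58  -0.114  0.058]
0.058 18 [ 0.5718 -0.1207  0.0625] [ 0.566 -0.124  0.059] [ 0.579 -0.114  0.066]
0.066 22 [ 0.5718 -0.1205  0.0702] [ 0.567 -0.125  0.066] [ 0.579 -0.114  0.074]
0.074 22 [ 0.572  -0.1202  0.0782] [ 0.567 -0.124  0.074] [ 0.579 -0.114  0.082]
0.082 19 [ 0.572  -0.1202  0.086 ] [ 0.567 -0.124  0.082] [ 0.579 -0.114  0.089]
0.09 36 [ 0.5732 -0.1185  0.0946] [ 0.567 -0.124  0.09 ] [ 0.581 -0.11   0.098]
0.098 7 [ 0.5759 -0.1169  0.0987] [ 0.57  -0.12   0.098] [ 0.58  -0.112  0.1  ]
```

The gripper came up shut and empty, with punch_36 still standing in holder_60. Probably the fingers had not closed when the lift began. I'll go back down and check the closing before lifting.

{"method": "send_rows", "body": {
  "plan": [
    [110,-0.0013,0,0,0],
    [110,0,0,0,0],
    [110,0,0,0,0],
    [110,0,0,0,0],
    [110,0,0,0,0],
    [110,0,0,0,0]
  ]
}}

```text
time_s: 5.37
position: [0.5759, -0.1159, 0.1415]
tcp_rot: [[-0.97, 0.242, -0.0], [0.242, 0.97, 0.0], [0.0, 0.0, -1.0]]
force: [-0.4, 0.1, 0.1]
opening: 0.372
grasp_force: 0.0
```

```bash
python3 -c "
from h import *
go((.5755,-.1155,.073))
"
```

```text
t 5.3667 pos [ 0.5759 -0.1159  0.1415] F [-0.4  0.1  0.1] open 32.3 grip 0.0 tilt z [-2.e-04  1.e-04 -1.e+00] yaw 165.97
tool shift to [ 0.5755 -0.1155  0.073 ] [0.0005 0.0002 0.0685]
```

{"method": "send_rows", "body": {
  "plan": [
    [110,0,0,0,0],
    [110,0,0,0,0],
    [110,0,0,0,0],
    [110,0,0,0,0],
    [110,0,0,0.01,0],
    [110,0,0,0.017,0],
    [110,0,0,0.018,0],
    [110,0,0,0.016,0],
    [110,0,0,0.008,0],
    [110,0,0,0,0],
    [110,0,0,0,0],
    [255,0,0,0,0],
    [255,0,0,0,0],
    [255,0,0,0,0],
    [255,0,0,0,0],
    [255,0,0,0,0],
    [255,0,0,0,0],
    [255,0,0,0,0],
    [255,0,0,0,0],
    [255,0,0,0,0]
  ]
}}

```text
time_s: 7.03
position: [0.5759, -0.1158, 0.0727]
tcp_rot: [[-0.97, 0.242, -0.0], [0.242, 0.97, 0.0], [0.0, 0.0, -1.0]]
force: [0.4, 0.5, -0.3]
opening: 0.027
grasp_force: 0.0
```

```bash
python3 -c "
from h import *
go((.5755,-.1155,.073))
"
```

```text
t 7.0333 pos [ 0.5759 -0.1158  0.0727] F [ 0.4  0.5 -0.3] open 2.3 grip 0.0 tilt z [-0.  0. -1.] yaw 165.97
tool shift to [ 0.5755 -0.1155  0.073 ] [ 0.0005  0.0002 -0.0003]
```

```bash
python3 -c "
from h import *
p,d=capture('side');q,e=capture('top')
print(proj('side',(.576,-.116,.06)),proj('top',(.576,-.116,.06)))
a=cv2.resize(p[180:270,250:350],None,fx=4,fy=4,interpolation=cv2.INTER_CUBIC);b=cv2.resize(q[140:230,280:380],None,fx=4,fy=4,interpolation=cv2.INTER_CUBIC)
cv2.imwrite('pics/s3.png',np.hstack([a,b]))
P=cloud('side',d);Z=P[...,2]
m=(np.hypot(P[...,0]-.5755,P[...,1]+.1155)<.06)&(Z<.13)&(Z>.036)
Q=P[m]
for a in np.arange(.04,.13,.006):
  q=Q[(Q[:,2]>a)&(Q[:,2]<a+.006)]
  if len(q):print(a.round(3),len(q),q.mean(0).round(4),q.min(0).round(3),q.max(0).round(3))
"
```

```text
(np.float64(296.727569742468), np.float64(228.49540928876542)) (np.float64(334.0506103059493), np.float64(185.83474067946497))
0.04 25 [ 0.5727 -0.1206  0.0427] [ 0.566 -0.127  0.04 ] [ 0.583 -0.112  0.046]
0.046 13 [ 0.5727 -0.1208  0.0489] [ 0.567 -0.126  0.047] [ 0.579 -0.114  0.051]
0.052 16 [ 0.572  -0.1206  0.0547] [ 0.567 -0.125  0.052] [ 0.578 -0.116  0.058]
0.058 17 [ 0.5723 -0.1202  0.0609] [ 0.567 -0.123  0.058] [ 0.579 -0.113  0.064]
0.064 14 [ 0.5723 -0.1213  0.067 ] [ 0.566 -0.125  0.065] [ 0.578 -0.118  0.069]
0.07 15 [ 0.5725 -0.1207  0.0728] [ 0.566 -0.123  0.07 ] [ 0.579 -0.116  0.076]
0.076 18 [ 0.5716 -0.12    0.0793] [ 0.567 -0.124  0.076] [ 0.579 -0.114  0.082]
0.082 14 [ 0.5717 -0.1193  0.0854] [ 0.567 -0.123  0.082] [ 0.579 -0.112  0.088]
0.088 15 [ 0.5727 -0.121   0.0906] [ 0.567 -0.125  0.088] [ 0.582 -0.117  0.094]
0.094 13 [ 0.5735 -0.1213  0.0967] [ 0.567 -0.127  0.094] [ 0.583 -0.105  0.1  ]
0.1 26 [ 0.572  -0.1238  0.1027] [ 0.562 -0.129  0.1  ] [ 0.583 -0.107  0.106]
0.106 29 [ 0.5724 -0.1243  0.109 ] [ 0.562 -0.128  0.106] [ 0.583 -0.119  0.112]
0.112 7 [ 0.5681 -0.1244  0.113 ] [ 0.564 -0.127  0.112] [ 0.576 -0.122  0.114]
```

View pics/s3.png

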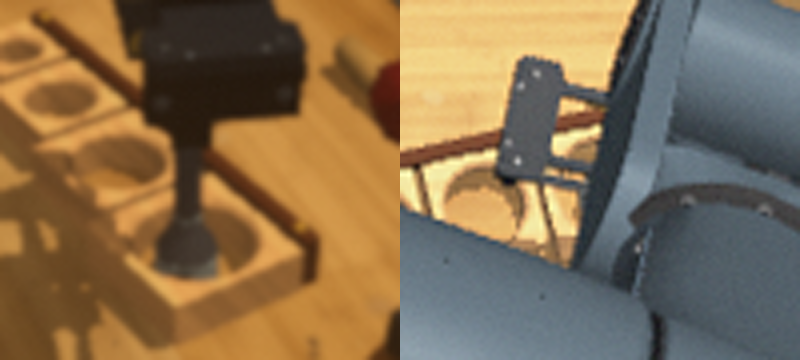

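```bash
python3 -c "
from h import *
import rig
print(rig.finger_overhang, callable(rig.finger_overhang), rig.finger_overhang() if callable(rig.finger_overhang) else '')
print([k for k in dir(rig) if k[0]!='_'])
s=read_state();print({k:np.round(s[k],3).tolist() for k in('joint_positions','force','moment','tau')})
p,d=capture('side');P=cloud('side',d);Z=P[...,2]
np.set_printoptions(linewidth=300,suppress=True)
for v in range(196,232,1):
  r=P[v,280:316];m=(abs(r[:,0]-.5725)<.045)&(abs(r[:,1]+.12)<.08)&(r[:,2]>.03)
  if m.any():q=r[m];print(v,np.nonzero(m)[0][[0,-1]]+280,'x',q[:,0].min().round(3),q[:,0].max().round(3),'y',np.median(q[:,1]).round(3),'z',np.median(q[:,2]).round(3))
"
```

```text
0.014 False 
['PlanningError', 'calibration', 'capture', 'finger_overhang', 'hand_in', 'read_state']
{'joint_positions': [-22.265, 37.018, 93.626, -0.002, 49.361, -98.238], 'force': [-0.115, 0.214, -0.176], 'moment': [-0.018, 0.056, 0.008], 'tau': [0.001, -43.808, -12.33, -0.036, 0.071, 0.0]}
199 [292 293] x 0.528 0.53 y -0.199 z 0.198
200 [293 293] x 0.53 0.53 y -0.199 z 0.196
201 [292 295] x 0.528 0.534 y -0.199 z 0.194
202 [292 307] x 0.528 0.558 y -0.198 z 0.187
203 [291 312] x 0.528 0.568 y -0.197 z 0.185
204 [291 308] x 0.529 0.56 y -0.196 z 0.182
205 [291 309] x 0.528 0.562 y -0.197 z 0.18
206 [291 310] x 0.528 0.565 y -0.196 z 0.178
207 [291 310] x 0.528 0.564 y -0.196 z 0.176
208 [291 304] x 0.528 0.553 y -0.195 z 0.174
209 [291 307] x 0.529 0.558 y -0.196 z 0.171
210 [290 302] x 0.528 0.55 y -0.195 z 0.169
211 [290 302] x 0.528 0.583 y -0.124 z 0.112
212 [291 302] x 0.562 0.583 y -0.122 z 0.109
213 [292 302] x 0.562 0.583 y -0.124 z 0.107
214 [292 302] x 0.562 0.583 y -0.124 z 0.104
215 [292 302] x 0.562 0.582 y -0.125 z 0.102
216 [292 300] x 0.563 0.579 y -0.123 z 0.1
217 [293 301] x 0.567 0.617 y -0.121 z 0.095
218 [293 301] x 0.567 0.614 y -0.12 z 0.091
219 [292 303] x 0.568 0.617 y -0.116 z 0.087
220 [292 303] x 0.567 0.615 y -0.117 z 0.085
221 [292 304] x 0.566 0.616 y -0.118 z 0.083
222 [291 304] x 0.568 0.614 y -0.119 z 0.081
223 [292 305] x 0.566 0.616 y -0.118 z 0.078
224 [289 305] x 0.567 0.616 y -0.118 z 0.074
225 [289 307] x 0.567 0.617 y -0.116 z 0.072
226 [293 307] x 0.566 0.617 y -0.12 z 0.071
227 [280 306] x 0.559 0.614 y -0.082 z 0.031
228 [281 308] x 0.559 0.617 y -0.089 z 0.032
229 [280 299] x 0.556 0.578 y -0.121 z 0.063
230 [287 309] x 0.567 0.616 y -0.121 z 0.06
231 [285 309] x 0.564 0.614 y -0.12 z 0.057
```

By depth, the closed fingertips are at z≈0.098, just above the punch top, and the gripper body starts at about 0.167. So the true tool stands about 39 mm higher than its reported z of 0.073; x and y agree. I'll open, descend part of the way and check again.

{"method": "send_rows", "body": {
  "plan": [
    [110,0,0,-0.004,0],
    [110,0,0,0,0],
    [110,0,0,0,0],
    [110,0,0,0,0],
    [110,0,0,0,0],
    [110,0,0,0,0],
    [110,0,0,0,0],
    [110,0,0,0,0],
    [110,0,0,0,0],
    [110,0,0,0,0],
    [110,0,0,0.008,0],
    [110,0,0,0.008,0],
    [110,0,0,0.008,0],
    [110,0,0,0,0],
    [110,0,0,0,0],
    [110,0,0,0,0]
  ]
}}

```text
time_s: 8.52
position: [0.5759, -0.1158, 0.0523]
tcp_rot: [[-0.97, 0.242, -0.0], [0.242, 0.97, 0.0], [0.001, 0.0, -1.0]]
force: [0.3, -0.1, 0.0]
opening: 0.569
grasp_force: 0.0
```

```bash
cat >> h.py <<'E'
def finger(r=.06):
    p,d=capture('side');P=cloud('side',d);Z=P[...,2];s=read_state()["position"]
    g=cv2.cvtColor(p,cv2.COLOR_BGR2HSV)
    m=(np.hypot(P[...,0]-s[0],P[...,1]-s[1])<r)&(Z<.3)&(Z>.04);Q=P[m]
    for a in np.arange(.04,.3,.006):
        q=Q[(Q[:,2]>a)&(Q[:,2]<a+.006)]
        if len(q)>3:print(a.round(3),len(q),'x',*np.quantile(q[:,0],[.05,.95]).round(3),'y',*np.quantile(q[:,1],[.05,.95]).round(3))
    return p
E
python3 -c "
from h import *
go((.5755,-.1155,.034));finger()
"
```

```text
t 8.5167 pos [ 0.5759 -0.1158  0.0523] F [ 0.3 -0.1  0. ] open 49.5 grip 0.0 tilt z [-5.e-04  2.e-04 -1.e+00] yaw 165.97
tool shift to [ 0.5755 -0.1155  0.034 ] [0.0004 0.0002 0.0183]
0.04 26 x 0.565 0.58 y -0.125 -0.115
0.046 14 x 0.567 0.579 y -0.125 -0.117
0.052 14 x 0.568 0.58 y -0.123 -0.115
0.076 18 x 0.558 0.576 y -0.149 -0.115
0.082 26 x 0.557 0.577 y -0.15 -0.125
0.088 24 x 0.557 0.575 y -0.151 -0.145
0.094 26 x 0.557 0.576 y -0.151 -0.145
0.1 20 x 0.556 0.575 y -0.152 -0.145
0.106 19 x 0.557 0.575 y -0.153 -0.147
0.148 6 x 0.535 0.562 y -0.124 -0.076
0.154 18 x 0.53 0.563 y -0.14 -0.064
0.16 59 x 0.541 0.558 y -0.126 -0.076
0.166 82 x 0.53 0.598 y -0.153 -0.062
0.172 14 x 0.533 0.602 y -0.154 -0.062
0.178 13 x 0.54 0.561 y -0.151 -0.07
0.184 56 x 0.54 0.584 y -0.173 -0.071
0.19 108 x 0.541 0.582 y -0.173 -0.119
0.196 101 x 0.542 0.584 y -0.169 -0.115
0.202 78 x 0.543 0.582 y -0.169 -0.122
0.208 81 x 0.543 0.581 y -0.169 -0.126
0.214 73 x 0.543 0.581 y -0.169 -0.125
0.22 69 x 0.543 0.58 y -0.169 -0.149
0.226 68 x 0.544 0.581 y -0.169 -0.154
0.232 84 x 0.544 0.583 y -0.168 -0.127
0.238 115 x 0.531 0.594 y -0.17 -0.13
0.244 287 x 0.533 0.599 y -0.169 -0.13
0.25 121 x 0.538 0.598 y -0.153 -0.116
0.256 188 x 0.541 0.605 y -0.151 -0.104
0.262 86 x 0.544 0.593 y -0.147 -0.117
0.268 76 x 0.542 0.596 y -0.149 -0.12
0.274 97 x 0.54 0.593 y -0.151 -0.119
0.28 124 x 0.542 0.599 y -0.15 -0.116
0.286 93 x 0.541 0.597 y -0.151 -0.12
0.292 134 x 0.541 0.599 y -0.15 -0.113
0.298 41 x 0.543 0.598 y -0.149 -0.123
```

The fingertips are at true z≈0.076, so the offset is a constant 38 mm and x, y match. I'll go down another 18 mm and close.

{"method": "send_rows", "body": {
  "plan": [
    [110,0,0,0.008,0],
    [110,0,0,0.007,0],
    [110,0,0,0.003,0],
    [110,0,0,0,0],
    [110,0,0,0,0],
    [255,0,0,0,0],
    [255,0,0,0,0],
    [255,0,0,0,0],
    [255,0,0,0,0],
    [255,0,0,0,0],
    [255,0,0,0,0],
    [255,0,0,0,0],
    [255,0,0,0,0],
    [255,0,0,0,0],
    [255,0,0,0,0]
  ]
}}

```text
time_s: 9.82
position: [0.5761, -0.1158, 0.0348]
tcp_rot: [[-0.97, 0.242, 0.0], [0.242, 0.97, 0.0], [-0.0, 0.0, -1.0]]
force: [-0.6, -0.3, 1.7]
opening: 0.175
grasp_force: 30.0
```

```bash
python3 -c "
from h import *
go()
"
```

```text
t 9.8167 pos [ 0.5761 -0.1158  0.0348] F [-0.6 -0.3  1.7] open 15.2 grip 30.0 tilt z [ 2.e-04  0.e+00 -1.e+00] yaw 165.97
```

{"method": "send_rows", "body": {
  "plan": [
    [255,0,0,-0.005,0],
    [255,0,0,-0.012,0],
    [255,0,0,-0.016,0],
    [255,0,0,-0.016,0],
    [255,0,0,-0.011,0],
    [255,0.004,0.01,0,0],
    [255,0.008,0.022,0,0],
    [255,0.009,0.026,0,0],
    [255,0.009,0.026,0,0],
    [255,0.009,0.025,0,0],
    [255,0.008,0.022,0,0],
    [255,0.006,0.015,0,0],
    [255,0.003,0.007,0,0],
    [255,0,0,0,0],
    [255,0,0,0,0],
    [255,0,0,0,0],
    [255,0,0,0,0]
  ]
}}

```text
time_s: 11.23
position: [0.559, 0.045, 0.0946]
tcp_rot: [[-0.97, 0.244, 0.0], [0.244, 0.97, -0.0], [-0.0, -0.0, -1.0]]
force: [0.3, 0.2, -1.0]
opening: 0.178
grasp_force: 30.0
```

```bash
python3 -c "
from h import *
go((.559,.0465,.094),(.559,.0465,.035))
p,d=capture('side');q,e=capture('top')
a=cv2.resize(p[140:250,220:320],None,fx=4,fy=4,interpolation=cv2.INTER_CUBIC);b=cv2.resize(q[140:250,230:330],None,fx=4,fy=4,interpolation=cv2.INTER_CUBIC)
cv2.imwrite('pics/s4.png',np.hstack([a,b]))
P=cloud('side',d)
g=P[140:250,220:320];Z=g[...,2]
m=(np.hypot(g[...,0]-.559,g[...,1]-.0465)<.035)&(Z<.11)&(Z>.045);Q=g[m]
for a in np.arange(.045,.11,.006):
  q=Q[(Q[:,2]>a)&(Q[:,2]<a+.006)]
  if len(q):print(a.round(3),len(q),'x',*np.quantile(q[:,0],[.03,.97]).round(3),'y',*np.quantile(q[:,1],[.03,.97]).round(3))
"
```

```text
t 11.2333 pos [0.559  0.045  0.0946] F [ 0.3  0.2 -1. ] open 15.5 grip 30.0 tilt z [ 2.e-04 -3.e-04 -1.e+00] yaw 165.89
tool shift to [0.559  0.0465 0.094 ] [0.0004 0.0014 0.0006]
tool shift to [0.559  0.0465 0.035 ] [0.    0.    0.059]
0.057 6 x 0.548 0.571 y 0.03 0.038
0.063 28 x 0.541 0.568 y 0.027 0.039
0.069 28 x 0.54 0.572 y 0.027 0.045
0.075 33 x 0.54 0.57 y 0.026 0.048
0.081 34 x 0.541 0.572 y 0.028 0.045
0.087 41 x 0.541 0.57 y 0.028 0.048
0.093 30 x 0.545 0.568 y 0.032 0.048
0.099 25 x 0.548 0.566 y 0.035 0.047
0.105 15 x 0.55 0.565 y 0.035 0.046
```

View pics/s4.png

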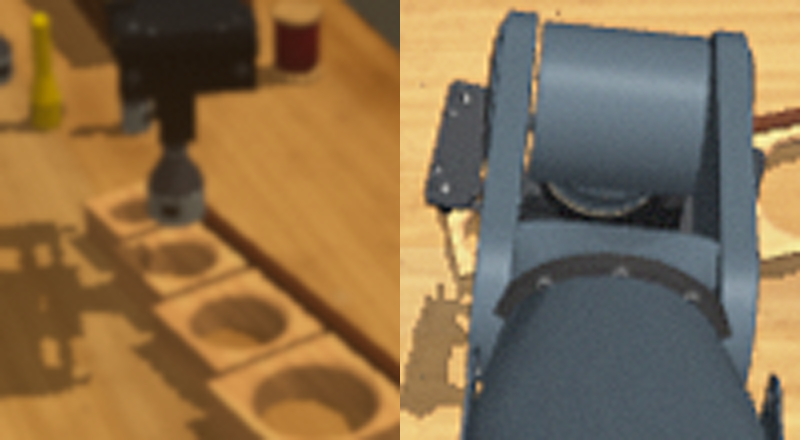

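Punch_36 hangs upright over holder_36, about 3 cm above the block at left crop (175,190). Both views put it within about 2 mm of the bore axis, so I'll lower it and check the force.

{"method": "send_rows", "body": {
  "plan": [
    [255,-0.001,0.0005,0,0],
    [255,0,0,0.006,0],
    [255,0,0,0.008,0],
    [255,0,0,0.008,0],
    [255,0,0,0.008,0],
    [255,0,0,0.006,0],
    [255,0,0,0.006,0],
    [255,0,0,0.005,0],
    [255,0,0,0,0],
    [255,0,0,0,0]
  ]
}}

```text
time_s: 12.17
position: [0.5596, 0.0464, 0.0472]
tcp_rot: [[-0.97, 0.242, -0.001], [0.242, 0.97, 0.0], [0.001, -0.0, -1.0]]
force: [0.5, 0.5, -1.8]
opening: 0.177
grasp_force: 30.0
```

```bash
python3 -c "
from h import *
go((.560,.0455,.035))
s=read_state();print(np.round(s['moment'],2))"
```

```text
t 12.1667 pos [0.5596 0.0464 0.0472] F [ 0.5  0.5 -1.8] open 15.4 grip 30.0 tilt z [-7.e-04  1.e-04 -1.e+00] yaw 165.98
tool shift to [0.56   0.0455 0.035 ] [-0.0006 -0.0008  0.0122]
[ 0.01  0.   -0.  ]
```

{"method": "send_rows", "body": {
  "plan": [
    [255,-0.0005,-0.0005,0.005,0],
    [255,0,0,0.004,0],
    [255,0,0,0.002,0],
    [255,0,0,0.001,0],
    [255,0,0,0,0],
    [255,0,0,0,0],
    [255,0,0,0,0]
  ]
}}

```text
time_s: 12.75
position: [0.5603, 0.0458, 0.0358]
tcp_rot: [[-0.97, 0.242, 0.0], [0.242, 0.97, -0.0], [-0.0, 0.0, -1.0]]
force: [0.5, -0.0, -1.9]
opening: 0.174
grasp_force: 30.0
```

{"method": "send_rows", "body": {
  "plan": [
    [255,0,0,0.001,0],
    [255,0,0,0.0005,0],
    [255,0,0,0,0],
    [255,0,0,0,0]
  ]
}}

```text
time_s: 13.08
position: [0.5606, 0.0457, 0.0347]
tcp_rot: [[-0.97, 0.242, 0.001], [0.242, 0.97, -0.0], [-0.001, 0.0, -1.0]]
force: [-0.7, -0.6, 4.1]
opening: 0.172
grasp_force: 30.0
```

{"method": "send_rows", "body": {
  "plan": [
    [110,0,0,0,0],
    [110,0,0,0,0],
    [110,0,0,0,0],
    [110,0,0,0,0],
    [110,0,0,0,0],
    [110,0,0,0,0],
    [110,0,0,-0.008,0],
    [110,0,0,-0.018,0],
    [110,0,0,-0.022,0],
    [110,0,0,-0.02,0],
    [110,0,0,-0.012,0],
    [110,0.006,0.015,0,0],
    [110,0.01,0.027,0,0],
    [110,0.0125,0.032,0,0],
    [110,0.0125,0.032,0,0],
    [110,0.0125,0.032,0,0],
    [110,0.0125,0.032,0,0],
    [110,0.0125,0.032,0,0],
    [110,0.0125,0.032,0,0],
    [110,0.0125,0.032,0,0]
  ]
}}

```text
time_s: 14.75
position: [0.5237, 0.3306, 0.1148]
tcp_rot: [[-0.97, 0.242, 0.0], [0.242, 0.97, 0.0], [-0.0, 0.0, -1.0]]
force: [1.0, 0.0, -0.2]
opening: 0.569
grasp_force: 0.0
```

{"method": "send_rows", "body": {
  "plan": [
    [110,0.009,0.025,0,0],
    [110,0.006,0.015,0,0],
    [110,0.003,0.008,0,0],
    [110,0,0,0,0],
    [110,0,0,0,0],
    [110,0,0,0,0],
    [110,0,0,0,0],
    [110,0,0,0,0]
  ]
}}

```text
time_s: 15.42
position: [0.5188, 0.3784, 0.1142]
tcp_rot: [[-0.97, 0.244, -0.0], [0.244, 0.97, -0.0], [0.0, -0.0, -1.0]]
force: [-0.5, -0.0, -0.4]
opening: 0.572
grasp_force: 0.0
```

```bash
python3 -c "
from h import *
go((.5185,.380,.115),(.5185,.380,.040))
p,d=capture('side');cv2.imwrite('pics/s5.png',cv2.resize(p[90:270,150:350],None,fx=3,fy=3,interpolation=cv2.INTER_CUBIC))"
```

```text
t 15.4167 pos [0.5188 0.3784 0.1142] F [-0.5 -0.  -0.4] open 49.8 grip 0.0 tilt z [-3.e-04 -4.e-04 -1.e+00] yaw 165.87
tool shift to [0.5185 0.38   0.115 ] [ 0.0007  0.0014 -0.0008]
tool shift to [0.5185 0.38   0.04  ] [-0.     0.     0.075]
```

View pics/s5.png

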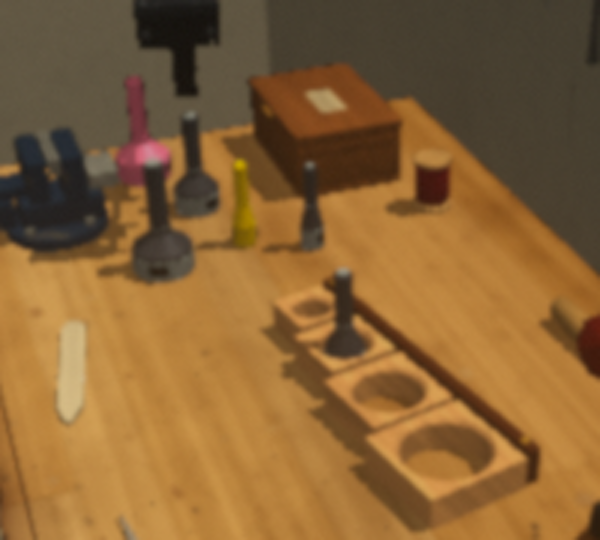

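Punch_36 stands upright in holder_36 at crop (345,315). The gripper is above punch_48 at crop (190,90), so I'll descend and grip.

{"method": "send_rows", "body": {
  "plan": [
    [110,0.0007,0.001,0.008,0],
    [110,0,0,0.014,0],
    [110,0,0,0.016,0],
    [110,0,0,0.016,0],
    [110,0,0,0.012,0],
    [110,0,0,0.008,0],
    [110,0,0,0,0],
    [110,0,0,0,0],
    [110,0,0,0,0],
    [255,0,0,0,0],
    [255,0,0,0,0],
    [255,0,0,0,0],
    [255,0,0,0,0],
    [255,0,0,0,0],
    [255,0,0,0,0],
    [255,0,0,0,0],
    [255,0,0,0,0],
    [255,0,0,0,0],
    [255,0,0,0,0]
  ]
}}

```text
time_s: 17.05
position: [0.5178, 0.3808, 0.0401]
tcp_rot: [[-0.97, 0.242, -0.0], [0.242, 0.97, -0.0], [0.0, -0.0, -1.0]]
force: [0.6, -0.9, 0.0]
opening: 0.195
grasp_force: 30.0
```

```bash
python3 -c "
from h import *
go((.5185,.380,.165),(.569,-.029,.165),(.569,-.029,.0405))"
```

```text
t 17.05 pos [0.5178 0.3808 0.0401] F [ 0.6 -0.9  0. ] open 17.0 grip 30.0 tilt z [-3.e-04 -4.e-04 -1.e+00] yaw 165.97
tool shift to [0.5185 0.38   0.165 ] [-0.0008 -0.0007 -0.1249]
tool shift to [ 0.569 -0.029  0.165] [-1.481e-01 -3.846e-01  1.000e-04]
tool shift to [ 0.569  -0.029   0.0405] [-0.000e+00  1.000e-04  1.245e-01]
```

{"method": "send_rows", "body": {
  "plan": [
    [255,0,0,-0.006,0],
    [255,0,0,-0.014,0],
    [255,0,0,-0.02,0],
    [255,0,0,-0.024,0],
    [255,0,0,-0.024,0],
    [255,0,0,-0.02,0],
    [255,0,0,-0.012,0],
    [255,-0.004,-0.01,0,0],
    [255,-0.008,-0.021,0,0],
    [255,-0.012,-0.032,0,0],
    [255,-0.0125,-0.0325,0,0],
    [255,-0.0125,-0.0325,0,0],
    [255,-0.0125,-0.0325,0,0],
    [255,-0.0125,-0.0325,0,0],
    [255,-0.0125,-0.0325,0,0],
    [255,-0.0125,-0.0325,0,0],
    [255,-0.0125,-0.0325,0,0],
    [255,-0.0125,-0.0325,0,0],
    [255,-0.01,-0.0258,0,0],
    [255,-0.008,-0.0215,0,0]
  ]
}}

```text
time_s: 18.72
position: [0.5647, -0.0157, 0.1586]
tcp_rot: [[-0.97, 0.244, -0.003], [0.244, 0.97, -0.0], [0.003, -0.001, -1.0]]
force: [0.1, 1.1, -2.7]
opening: 0.193
grasp_force: 29.9
```

{"method": "send_rows", "body": {
  "plan": [
    [255,-0.004,-0.01,0,0],
    [255,-0.002,-0.005,0,0],
    [255,0,0,0,0],
    [255,0,0,0,0],
    [255,0,0,0,0],
    [255,0,0,0,0],
    [255,0,0,0,0]
  ]
}}

```text
time_s: 19.3
position: [0.5679, -0.0274, 0.1601]
tcp_rot: [[-0.971, 0.241, -0.0], [0.241, 0.971, 0.0], [0.0, 0.0, -1.0]]
force: [-0.1, 0.2, -3.2]
opening: 0.195
grasp_force: 29.9
```

```bash
python3 -c "
from h import *
go((.568,-.030,.160),(.568,-.030,.0405))"
```

```text
t 19.3 pos [ 0.5679 -0.0274  0.1601] F [-0.1  0.2 -3.2] open 17.0 grip 29.9 tilt z [-2.e-04  3.e-04 -1.e+00] yaw 166.07
tool shift to [ 0.568 -0.03   0.16 ] [-0.0007 -0.0025  0.0001]
tool shift to [ 0.568  -0.03    0.0405] [-0.     -0.      0.1195]
```

{"method": "send_rows", "body": {
  "plan": [
    [255,-0.0007,-0.002,0,0],
    [255,0,0,0.008,0],
    [255,0,0,0.016,0],
    [255,0,0,0.018,0],
    [255,0,0,0.016,0],
    [255,0,0,0.012,0],
    [255,0,0,0.008,0],
    [255,0,0,0.008,0],
    [255,0,0,0.008,0],
    [255,0,0,0.006,0],
    [255,0,0,0.005,0],
    [255,0,0,0,0],
    [255,0,0,0,0],
    [255,0,0,0,0]
  ]
}}

```text
time_s: 20.47
position: [0.5688, -0.0309, 0.0556]
tcp_rot: [[-0.97, 0.242, 0.001], [0.242, 0.97, -0.0], [-0.001, -0.0, -1.0]]
force: [0.6, 0.2, -2.9]
opening: 0.197
grasp_force: 29.9
```

```bash
python3 -c "
from h import *
go((.568,-.030,.0405));print(np.round(read_state()['moment'],2))"
```

```text
t 20.4667 pos [ 0.5688 -0.0309  0.0556] F [ 0.6  0.2 -2.9] open 17.1 grip 29.9 tilt z [ 1.e-03 -3.e-04 -1.e+00] yaw 165.98
tool shift to [ 0.568  -0.03    0.0405] [0.001  0.0007 0.0151]
[-0.01  0.   -0.02]
```

{"method": "send_rows", "body": {
  "plan": [
    [255,0,0,0.005,0],
    [255,0,0,0.005,0],
    [255,0,0,0.003,0],
    [255,0,0,0.001,0],
    [255,0,0,0.0005,0],
    [255,0,0,0.0005,0],
    [255,0,0,0,0],
    [255,0,0,0,0],
    [255,0,0,0,0]
  ]
}}

```text
time_s: 21.22
position: [0.5685, -0.0308, 0.0403]
tcp_rot: [[-0.97, 0.242, 0.0], [0.242, 0.97, -0.0], [-0.0, 0.0, -1.0]]
force: [0.1, 0.5, -2.4]
opening: 0.196
grasp_force: 29.9
```

{"method": "send_rows", "body": {
  "plan": [
    [255,0,0,0.001,0],
    [255,0,0,0,0],
    [255,0,0,0,0],
    [110,0,0,0,0],
    [110,0,0,0,0],
    [110,0,0,0,0],
    [110,0,0,0,0],
    [110,0,0,0,0],
    [110,0,0,0,0],
    [110,0,0,-0.008,0],
    [110,0,0,-0.018,0],
    [110,0,0,-0.022,0],
    [110,0,0,-0.02,0],
    [110,0,0,-0.012,0],
    [110,0.007,0.01,0,0],
    [110,0.015,0.022,0,0],
    [110,0.02,0.0293,0,0],
    [110,0.02,0.0293,0,0],
    [110,0.02,0.0293,0,0],
    [110,0.02,0.0293,0,0]
  ]
}}

```text
time_s: 22.88
position: [0.5034, 0.1406, 0.1186]
tcp_rot: [[-0.97, 0.243, -0.002], [0.243, 0.97, 0.0], [0.002, -0.0, -1.0]]
force: [0.2, 0.6, -0.2]
opening: 0.568
grasp_force: 0.0
```

{"method": "send_rows", "body": {
  "plan": [
    [110,0.02,0.0293,0,0],
    [110,0.02,0.0293,0,0],
    [110,0.018,0.0264,0,0],
    [110,0.012,0.0176,0,0],
    [110,0.006,0.009,0,0],
    [110,0.0033,0.0052,0,0],
    [110,0,0,0,0],
    [110,0,0,0,0],
    [110,0,0,0,0],
    [110,0,0,0,0],
    [110,0,0,0,0]
  ]
}}

```text
time_s: 23.8
position: [0.4575, 0.2703, 0.1191]
tcp_rot: [[-0.97, 0.244, -0.0], [0.244, 0.97, -0.0], [-0.0, -0.0, -1.0]]
force: [-0.2, 0.2, -0.2]
opening: 0.569
grasp_force: 0.0
```

```bash
python3 -c "
from h import *
go((.457,.2713,.12),(.457,.2713,.045))
p,d=capture('side');cv2.imwrite('pics/s6.png',cv2.resize(p[90:270,150:350],None,fx=3,fy=3,interpolation=cv2.INTER_CUBIC))"
```

```text
t 23.8 pos [0.4575 0.2703 0.1191] F [-0.2  0.2 -0.2] open 49.5 grip 0.0 tilt z [-0.e+00 -1.e-04 -1.e+00] yaw 165.87
tool shift to [0.457  0.2713 0.12  ] [ 0.0007  0.0009 -0.0009]
tool shift to [0.457  0.2713 0.045 ] [0.    0.    0.075]
```

View pics/s6.png

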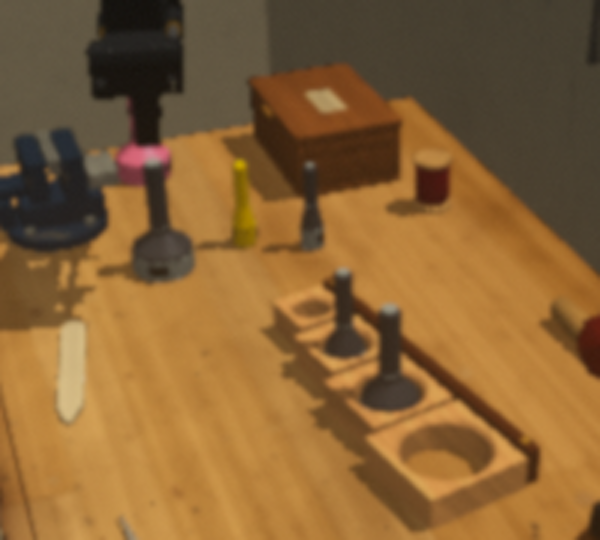

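Punch_48 stands in holder_48 at crop (390,355). The gripper is above punch_60, so I'll grip that next.

{"method": "send_rows", "body": {
  "plan": [
    [110,0.0007,0.0008,0.008,0],
    [110,0,0,0.014,0],
    [110,0,0,0.016,0],
    [110,0,0,0.016,0],
    [110,0,0,0.012,0],
    [110,0,0,0.008,0],
    [110,0,0,0,0],
    [110,0,0,0,0],
    [110,0,0,0,0],
    [255,0,0,0,0],
    [255,0,0,0,0],
    [255,0,0,0,0],
    [255,0,0,0,0],
    [255,0,0,0,0],
    [255,0,0,0,0],
    [255,0,0,0,0],
    [255,0,0,0,0],
    [255,0,0,0,0],
    [255,0,0,0,0]
  ]
}}

```text
time_s: 25.43
position: [0.4563, 0.272, 0.0452]
tcp_rot: [[-0.97, 0.242, -0.0], [0.242, 0.97, -0.0], [0.0, -0.0, -1.0]]
force: [0.0, -0.7, 2.7]
opening: 0.219
grasp_force: 30.0
```

```bash
python3 -c "
from h import *
go((.457,.271,.17),(.579,-.115,.17),(.579,-.115,.0445))"
```

```text
t 25.4333 pos [0.4563 0.272  0.0452] F [ 0.  -0.7  2.7] open 19.1 grip 30.0 tilt z [-2.e-04 -2.e-04 -1.e+00] yaw 165.98
tool shift to [0.457 0.271 0.17 ] [-0.0009 -0.0009 -0.1248]
tool shift to [ 0.579 -0.115  0.17 ] [-2.119e-01 -3.449e-01  1.000e-04]
tool shift to [ 0.579  -0.115   0.0445] [-0.      0.      0.1255]
```

{"method": "send_rows", "body": {
  "plan": [
    [255,0,0,-0.006,0],
    [255,0,0,-0.014,0],
    [255,0,0,-0.022,0],
    [255,0,0,-0.026,0],
    [255,0,0,-0.026,0],
    [255,0,0,-0.022,0],
    [255,0,0,-0.014,0],
    [255,-0.005,-0.008,0,0],
    [255,-0.011,-0.018,0,0],
    [255,-0.02,-0.0325,0,0],
    [255,-0.02,-0.0325,0,0],
    [255,-0.02,-0.0325,0,0],
    [255,-0.02,-0.0325,0,0],
    [255,-0.02,-0.0325,0,0],
    [255,-0.02,-0.0325,0,0],
    [255,-0.02,-0.0325,0,0],
    [255,-0.02,-0.0325,0,0],
    [255,-0.018,-0.0293,0,0],
    [255,-0.011,-0.018,0,0],
    [255,-0.005,-0.008,0,0]
  ]
}}

```text
time_s: 27.1
position: [0.5774, -0.1141, 0.1731]
tcp_rot: [[-0.969, 0.246, -0.002], [0.246, 0.969, -0.001], [0.001, -0.001, -1.0]]
force: [-0.1, 0.3, -5.1]
opening: 0.226
grasp_force: 30.0
```

{"method": "send_rows", "body": {
  "plan": [
    [255,-0.0028,-0.0045,0,0],
    [255,0,0,0,0],
    [255,0,0,0,0],
    [255,0,0,0,0],
    [255,0,0,0,0],
    [255,0,0,0,0]
  ]
}}

```text
time_s: 27.6
position: [0.5788, -0.1135, 0.1753]
tcp_rot: [[-0.971, 0.241, -0.0], [0.241, 0.971, 0.0], [0.0, 0.0, -1.0]]
force: [0.5, -0.6, -5.4]
opening: 0.221
grasp_force: 30.0
```

```bash
python3 -c "
from h import *
go((.579,-.115,.175),(.579,-.115,.0455))"
```

```text
t 27.6 pos [ 0.5788 -0.1135  0.1753] F [ 0.5 -0.6 -5.4] open 19.2 grip 30.0 tilt z [-2.e-04  3.e-04 -1.e+00] yaw 166.08
tool shift to [ 0.579 -0.115  0.175] [-0.0006 -0.0014  0.0003]
tool shift to [ 0.579  -0.115   0.0455] [-0.     -0.      0.1295]
```

{"method": "send_rows", "body": {
  "plan": [
    [255,-0.0005,-0.001,0,0],
    [255,0,0,0.008,0],
    [255,0,0,0.018,0],
    [255,0,0,0.02,0],
    [255,0,0,0.018,0],
    [255,0,0,0.014,0],
    [255,0,0,0.009,0],
    [255,0,0,0.008,0],
    [255,0,0,0.008,0],
    [255,0,0,0.006,0],
    [255,0,0,0.005,0],
    [255,0,0,0,0],
    [255,0,0,0,0],
    [255,0,0,0,0]
  ]
}}

```text
time_s: 28.77
position: [0.5798, -0.1162, 0.0617]
tcp_rot: [[-0.97, 0.242, 0.001], [0.242, 0.97, -0.0], [-0.001, -0.0, -1.0]]
force: [0.4, 0.1, -4.4]
opening: 0.223
grasp_force: 30.0
```

```bash
python3 -c "
from h import *
go((.579,-.115,.0452));print(np.round(read_state()['moment'],2))"
```

```text
t 28.7667 pos [ 0.5798 -0.1162  0.0617] F [ 0.4  0.1 -4.4] open 19.4 grip 30.0 tilt z [ 1.1e-03 -5.0e-04 -1.0e+00] yaw 165.97
tool shift to [ 0.579  -0.115   0.0452] [0.0011 0.0009 0.0165]
[-0.06 -0.    0.03]
```

{"method": "send_rows", "body": {
  "plan": [
    [255,0.0007,0.0008,0.005,0],
    [255,0,0,0.005,0],
    [255,0,0,0.004,0],
    [255,0,0,0.001,0],
    [255,0,0,0.001,0],
    [255,0,0,0.0005,0],
    [255,0,0,0,0],
    [255,0,0,0,0],
    [255,0,0,0,0]
  ]
}}

```text
time_s: 29.52
position: [0.5784, -0.1149, 0.0453]
tcp_rot: [[-0.97, 0.242, -0.001], [0.242, 0.97, 0.0], [0.001, -0.0, -1.0]]
force: [-3.8, 1.7, 5.9]
opening: 0.223
grasp_force: 30.0
```

{"method": "send_rows", "body": {
  "plan": [
    [110,0,0,0,0],
    [110,0,0,0,0],
    [110,0,0,0,0],
    [110,0,0,0,0],
    [110,0,0,0,0],
    [110,0,0,0,0],
    [110,0,0,-0.008,0],
    [110,0,0,-0.018,0],
    [110,0,0,-0.022,0],
    [110,0,0,-0.018,0],
    [110,0,0,-0.01,0],
    [110,0.002,0.011,0,0],
    [110,0.004,0.022,0,0],
    [110,0.0066,0.0366,0,0],
    [110,0.0066,0.0366,0,0],
    [110,0.0066,0.0366,0,0],
    [110,0.0066,0.0366,0,0],
    [110,0.0066,0.0366,0,0],
    [110,0.0066,0.0366,0,0],
    [110,0.0066,0.0366,0,0]
  ]
}}

```text
time_s: 31.18
position: [0.5968, 0.1808, 0.1194]
tcp_rot: [[-0.97, 0.242, -0.002], [0.242, 0.97, 0.0], [0.002, -0.001, -1.0]]
force: [0.5, -0.2, -0.7]
opening: 0.57
grasp_force: 0.0
```

{"method": "send_rows", "body": {
  "plan": [
    [110,0.006,0.034,0,0],
    [110,0.004,0.022,0,0],
    [110,0.002,0.012,0,0],
    [110,0.001,0.006,0,0],
    [110,0,0,0,0],
    [110,0,0,0,0],
    [110,0,0,0,0],
    [110,0,0,0,0],
    [110,0,0,0,0]
  ]
}}

```text
time_s: 31.93
position: [0.6038, 0.2517, 0.1207]
tcp_rot: [[-0.97, 0.244, -0.0], [0.244, 0.97, -0.0], [0.0, -0.0, -1.0]]
force: [-0.7, 0.6, 0.8]
opening: 0.572
grasp_force: 0.0
```

```bash
python3 -c "
from h import *
go((.6025,.2568,.12),(.6025,.2568,.028))
p,d=capture('side');cv2.imwrite('pics/s7.png',cv2.resize(p[90:270,150:350],None,fx=3,fy=3,interpolation=cv2.INTER_CUBIC))"
```

```text
t 31.9333 pos [0.6038 0.2517 0.1207] F [-0.7  0.6  0.8] open 49.7 grip 0.0 tilt z [-2.e-04 -2.e-04 -1.e+00] yaw 165.86
tool shift to [0.6025 0.2568 0.12  ] [0.0025 0.0046 0.0007]
tool shift to [0.6025 0.2568 0.028 ] [-0.     0.     0.092]
```

View pics/s7.png

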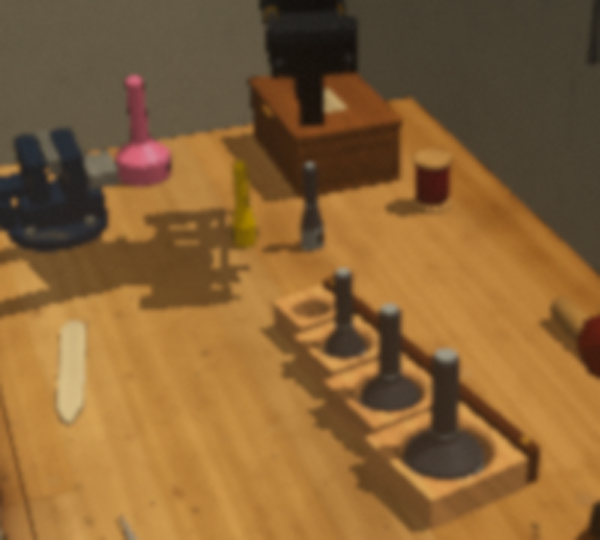

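Punches 36, 48 and 60 all stand seated. The gripper is above punch_24 at crop (310,125), so I'll descend and grip.

{"method": "send_rows", "body": {
  "plan": [
    [110,0.0022,0.0042,0,0],
    [110,0,0,0.008,0],
    [110,0,0,0.016,0],
    [110,0,0,0.02,0],
    [110,0,0,0.02,0],
    [110,0,0,0.016,0],
    [110,0,0,0.008,0],
    [110,0,0,0.004,0],
    [110,0,0,0,0],
    [110,0,0,0,0],
    [110,0,0,0,0],
    [110,0,0,0,0]
  ]
}}

```text
time_s: 32.98
position: [0.6034, 0.258, 0.0298]
tcp_rot: [[-0.97, 0.242, 0.002], [0.242, 0.97, 0.001], [-0.002, 0.001, -1.0]]
force: [-0.1, 0.1, -0.1]
opening: 0.567
grasp_force: 0.0
```

{"method": "send_rows", "body": {
  "plan": [
    [255,0,0,0,0],
    [255,0,0,0,0],
    [255,0,0,0,0],
    [255,0,0,0,0],
    [255,0,0,0,0],
    [255,0,0,0,0],
    [255,0,0,0,0],
    [255,0,0,0,0],
    [255,0,0,0,0],
    [255,0,0,0,0],
    [255,0,0,0,0]
  ]
}}

```text
time_s: 33.9
position: [0.6024, 0.2577, 0.0286]
tcp_rot: [[-0.97, 0.242, -0.0], [0.242, 0.97, -0.0], [0.0, -0.0, -1.0]]
force: [-0.8, -0.0, -0.1]
opening: 0.151
grasp_force: 30.0
```

```bash
python3 -c "
from h import *
go((.6025,.2568,.10),(.5525,.1085,.10),(.5525,.1085,.0285))"
```

```text
t 33.9 pos [0.6024 0.2577 0.0286] F [-0.8 -0.  -0.1] open 13.2 grip 30.0 tilt z [-2.e-04 -0.e+00 -1.e+00] yaw 165.97
tool shift to [0.6025 0.2568 0.1   ] [-0.0003 -0.0009 -0.0714]
tool shift to [0.5525 0.1085 0.1   ] [ 0.0126 -0.156   0.    ]
tool shift to [0.5525 0.1085 0.0285] [-0.      0.      0.0715]
```

{"method": "send_rows", "body": {
  "plan": [
    [255,0,0,-0.005,0],
    [255,0,0,-0.012,0],
    [255,0,0,-0.016,0],
    [255,0,0,-0.016,0],
    [255,0,0,-0.011,0],
    [255,0.0008,-0.01,0,0],
    [255,0.0016,-0.02,0,0],
    [255,0.0022,-0.028,0,0],
    [255,0.0022,-0.028,0,0],
    [255,0.0022,-0.028,0,0],
    [255,0.0016,-0.022,0,0],
    [255,0.0012,-0.014,0,0],
    [255,0.0005,-0.0065,0,0],
    [255,0,0,0,0],
    [255,0,0,0,0],
    [255,0,0,0,0],
    [255,0,0,0,0],
    [255,0,0,0,0]
  ]
}}

```text
time_s: 35.4
position: [0.553, 0.1098, 0.0886]
tcp_rot: [[-0.971, 0.241, 0.0], [0.241, 0.971, 0.0], [-0.0, 0.0, -1.0]]
force: [0.5, 0.6, -0.9]
opening: 0.155
grasp_force: 30.0
```

```bash
python3 -c "
from h import *
go((.5525,.109,.0886),(.5525,.109,.0285))
p,d=capture('side');a=cv2.resize(p[140:220,230:330],None,fx=6,fy=6,interpolation=cv2.INTER_CUBIC)
cv2.imwrite('pics/s8.png',a)
g=cloud('side',d);Z=g[...,2]
m=(np.hypot(g[...,0]-.5525,g[...,1]-.109)<.03)&(Z<.105)&(Z>.045);Q=g[m]
for a in np.arange(.045,.11,.006):
  q=Q[(Q[:,2]>a)&(Q[:,2]<a+.006)]
  if len(q):print(a.round(3),len(q),'x',*np.quantile(q[:,0],[.03,.97]).round(3),'y',*np.quantile(q[:,1],[.03,.97]).round(3))
for k,t in (('holder',(.5525,.109,.028)),('bottom',(.5525,.109,.06))):
  u,v=proj('side',t);print(k,(u-230)*6,(v-140)*6)
"
```

```text
t 35.4 pos [0.553  0.1098 0.0886] F [ 0.5  0.6 -0.9] open 13.5 grip 30.0 tilt z [ 4.e-04  1.e-04 -1.e+00] yaw 166.05
tool shift to [0.5525 0.109  0.0886] [ 0.0002 -0.0009  0.    ]
tool shift to [0.5525 0.109  0.0285] [ 0.     -0.      0.0601]
0.063 17 x 0.541 0.561 y 0.098 0.108
0.069 18 x 0.542 0.559 y 0.097 0.109
0.075 18 x 0.542 0.561 y 0.096 0.109
0.081 20 x 0.543 0.563 y 0.097 0.108
0.087 22 x 0.543 0.559 y 0.097 0.109
0.093 18 x 0.544 0.56 y 0.099 0.113
0.099 13 x 0.546 0.559 y 0.101 0.109
holder 141.2850618403287 311.8503047146978
bottom 138.56216558556048 248.76280059979922
```

View pics/s8.png

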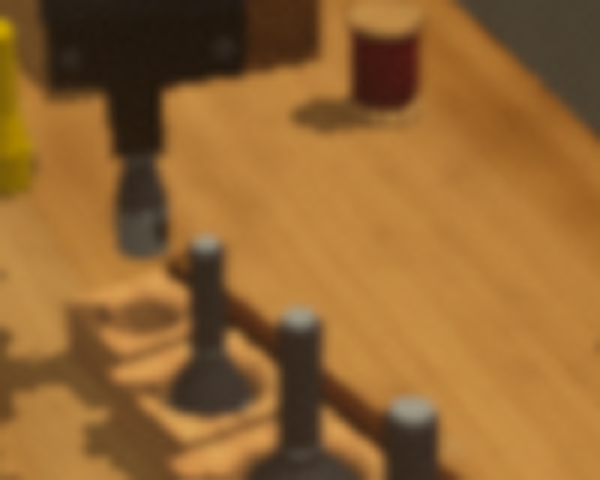

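Punch_24's edge is centred at crop (143,245), straight above the bore at (147,315), so I'll lower it.

{"method": "send_rows", "body": {
  "plan": [
    [255,-0.0003,-0.0008,0,0],
    [255,0,0,0.006,0],
    [255,0,0,0.008,0],
    [255,0,0,0.008,0],
    [255,0,0,0.008,0],
    [255,0,0,0.006,0],
    [255,0,0,0.006,0],
    [255,0,0,0.004,0],
    [255,0,0,0,0],
    [255,0,0,0,0],
    [255,0,0,0,0]
  ]
}}

```text
time_s: 36.37
position: [0.553, 0.108, 0.0428]
tcp_rot: [[-0.97, 0.242, 0.001], [0.242, 0.97, -0.0], [-0.001, 0.0, -1.0]]
force: [0.6, -0.2, -0.4]
opening: 0.149
grasp_force: 30.0
```

```bash
python3 -c "
from h import *
go((.5525,.109,.0288));print(np.round(read_state()['moment'],2))"
```

```text
t 36.3667 pos [0.553  0.108  0.0428] F [ 0.6 -0.2 -0.4] open 13.0 grip 30.0 tilt z [ 6.e-04 -0.e+00 -1.e+00] yaw 165.97
tool shift to [0.5525 0.109  0.0288] [0.0008 0.0008 0.014 ]
[-0.01  0.01  0.05]
```

{"method": "send_rows", "body": {
  "plan": [
    [255,0.0003,0.0005,0.005,0],
    [255,0,0,0.004,0],
    [255,0,0,0.003,0],
    [255,0,0,0.001,0],
    [255,0,0,0.0005,0],
    [255,0,0,0.0005,0],
    [255,0,0,0,0],
    [255,0,0,0,0],
    [255,0,0,0,0]
  ]
}}

```text
time_s: 37.12
position: [0.5527, 0.1086, 0.0288]
tcp_rot: [[-0.97, 0.242, 0.0], [0.242, 0.97, -0.0], [-0.0, 0.0, -1.0]]
force: [-0.1, -0.3, -1.6]
opening: 0.149
grasp_force: 30.0
```

{"method": "send_rows", "body": {
  "plan": [
    [255,0,0,0.0005,0],
    [255,0,0,0,0],
    [255,0,0,0,0],
    [110,0,0,0,0],
    [110,0,0,0,0],
    [110,0,0,0,0],
    [110,0,0,0,0],
    [110,0,0,0,0],
    [110,0,0,0,0],
    [110,0,0,0,0],
    [110,0,0,-0.008,0],
    [110,0,0,-0.018,0],
    [110,0,0,-0.022,0],
    [110,0,0,-0.022,0],
    [110,0,0,-0.022,0],
    [110,0,0,-0.022,0],
    [110,0,0,-0.016,0],
    [110,0.004,0.02,0,0],
    [110,0.006,0.03,0,0],
    [110,0.006,0.03,0,0]
  ]
}}

```text
time_s: 38.78
position: [0.5568, 0.1903, 0.1595]
tcp_rot: [[-0.97, 0.245, 0.002], [0.245, 0.97, 0.0], [-0.002, 0.001, -1.0]]
force: [0.4, 0.5, 0.3]
opening: 0.57
grasp_force: 0.0
```

{"method": "send_rows", "body": {
  "plan": [
    [110,0.006,0.03,0,0],
    [110,0.006,0.03,0,0],
    [110,0.006,0.03,0,0],
    [110,0.006,0.03,0,0],
    [110,0.006,0.03,0,0],
    [110,0.004,0.02,0,0],
    [110,0,0,0,0],
    [110,0,0,0,0],
    [110,0,0,0,0],
    [110,0,0,0,0]
  ]
}}

```text
time_s: 39.62
position: [0.5645, 0.3619, 0.1582]
tcp_rot: [[-0.97, 0.243, -0.001], [0.243, 0.97, -0.001], [0.0, -0.001, -1.0]]
force: [0.7, -0.4, -0.1]
opening: 0.567
grasp_force: 0.0
```

```bash
python3 - <<'E'
from h import *
go()
p,d=capture('side');q,e=capture('top')
a=cv2.resize(p[150:290,230:370],None,fx=2.8,fy=2.8,interpolation=cv2.INTER_CUBIC);b=cv2.resize(q[140:280,220:360],None,fx=2.8,fy=2.8,interpolation=cv2.INTER_CUBIC)
cv2.imwrite('pics/fin.png',np.hstack([a,b]))
P=cloud('side',d);Z=P[...,2]
for k,(x,y) in {24:(.5527,.1086),36:(.5603,.0457),48:(.5685,-.0308),60:(.5784,-.1149)}.items():
    m=(np.hypot(P[...,0]-x,P[...,1]-y)<.012)&(Z>.05)&(Z<.13);Q=P[m];hi=Q[Q[:,2]>.075]
    lo=Q[Q[:,2]<.065];print(k,'top z',np.quantile(Q[:,2],.98).round(3),'upper',hi.mean(0).round(3),'lower',lo.mean(0).round(3))
E
```

```text
t 39.6167 pos [0.5645 0.3619 0.1582] F [ 0.7 -0.4 -0.1] open 49.4 grip 0.0 tilt z [-6.e-04 -8.e-04 -1.e+00] yaw 165.91
24 top z 0.09 upper [0.552 0.105 0.084] lower [0.551 0.104 0.057]
36 top z 0.099 upper [0.557 0.042 0.089] lower [0.557 0.041 0.056]
48 top z 0.106 upper [ 0.567 -0.036  0.094] lower [ 0.566 -0.038  0.057]
60 top z 0.115 upper [ 0.576 -0.12   0.097] lower [ 0.576 -0.121  0.058]
```

View pics/fin.png

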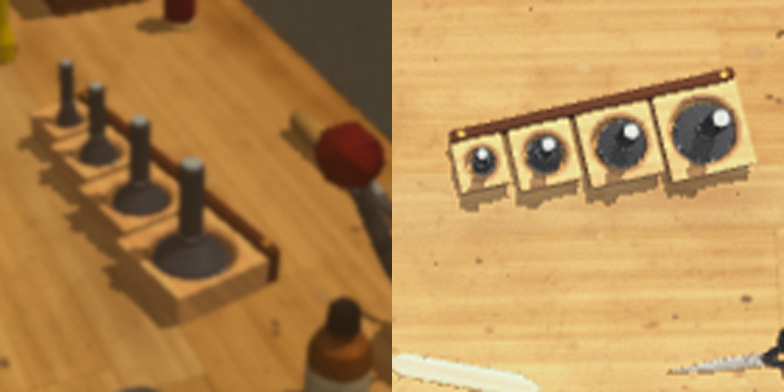

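All four punches stand upright and right down in their holders in size order, with tops at 88, 96, 104 and 112 mm within the depth error. The arm is clear of everything, so I'm handing in.

```bash
python3 -c "
from rig import *
print(hand_in())"
```

```text
the job is handed in; nothing more can be done
None
```

I handed the job in at 39.6 s with all four punches standing upright and fully down in their own holders, smallest to largest; the dye bottle and eyelet tin were never touched, and the verdict was not shown.

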